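# Find the balance point of a loaded bar

## Task

Lift the weighted wooden bar off its rest and set its middle gently on the narrow top of the fulcrum, then, keeping hold of it, shift it along by feel until it balances, and let go so that it stays there level, squarely across the fulcrum and touching nothing else. Never press it hard onto the fulcrum, never let an end of it drop onto the bench, and leave the other things on the bench where they are.

Things in the scene. Friction and masses are not known exactly. Their poses are not given: they have to be found in the camera images.
- bar: Wooden bar 320 (x) x 30 (y) x 24 mm (z) with a flush 40 mm grey cap on each end; thin dark cross lines on top every 40 mm, the middle one longest. Origin: centre of the underside, z up. The caps look alike but hide unequal lead: the bar weighs 0.14 to 0.46 kg and its centre of mass lies up to 75 mm from the middle towards either end; it cannot be seen, only felt (weight and moment at the wrist).
- rest: Fixed wooden rest the bar starts on: base 250 (x) x 50 x 10 mm and two cork-topped posts, 30 mm long x 44 mm wide, centred 100 mm either side of the origin along x, tops 45 mm above the bench; the bar lies along x on both posts. Origin at the centre of the underside.
- fulcrum: Fixed wedge-shaped stand: base 110 (x) x 70 (y) x 14 mm, wooden sides, upright metal blade with a flat top 10 mm wide (x), 60 mm long (y), 70 mm above the bench; the blade is spring-mounted and sinks 1 mm per 2 N, 12 mm at most. The bar goes across it, along the stand's x, either way round; it stays up alone only with its centre of mass over the flat. Origin: centre of the underside.
- bar_end_a (a point): Middle of the lower edge of the bar's end face on its +x end, 160 mm from its middle; the bench top is at height 0.
- bar_end_b (a point): The same on the bar's -x end.
- eraser: white eraser block, 55 x 22 x 13 mm; a bystander; origin at the centre of its underside
- slotted_weight: brass disc weight, 38 mm across, 24 mm high; a bystander; origin at the centre of its underside
- clear_ruler: clear plastic ruler lying flat, 200 x 30 x 4 mm; a bystander; origin at the centre of its underside
- plate: white plate, 180 mm across, 18 mm high; a bystander; origin at the centre of its underside
- tub: clear storage tub with white lid, 106 x 146 x 65 mm; a bystander; origin at the centre of its underside
- pencil_case: pale pencil case, 70 x 190 x 55 mm; a bystander; origin at the centre of its underside

How it is judged (in metres and radians):
On the way, in this order (a step that is already met when the one before it is completed fails the run):
1. the bar is lifted clear of its rest (height (world z) of bar above 0.055 m and contact force between bar and rest below 0.05 N), for 0.1 s.
2. the bar, still held, lies on the fulcrum's top with its middle within 20 mm of the middle of the flat (x of bar in the frame of fulcrum between -0.02 and 0.02 m and y of bar in the frame of fulcrum between -0.025 and 0.025 m and contact force between bar and fulcrum above 0.3 N and contact force between bar and the fingers above 0.5 N), for 0.2 s.
At the end, for the whole second after the job is handed in: The bar lies free on the fulcrum's top, level within 3.4 degrees, along the fulcrum's x axis within 15 degrees, its centre line within 25 mm of the fulcrum's, at rest and held up by the fulcrum alone (angle between bar's own z axis and vertical below 0.06 rad and angle between the x axis of bar and the x axis of fulcrum, either way round below 0.26 rad and y of bar in the frame of fulcrum between -0.025 and 0.025 m and z of bar in the frame of fulcrum between 0.064 and 0.074 m and contact force between bar and fulcrum above 0.6 N and contact force between bar and rest below 0.05 N and linear speed of bar below 0.02 m/s and angular speed of bar below 0.15 rad/s); the robot touches nothing.
It fails at once if the bar is pressed onto the fulcrum with more than 15 N (contact force between bar and fulcrum above 15 N).
It fails at once if an end of the bar drops onto the bench (its lower edge below 5 mm) (height (world z) of any of bar_end_a, bar_end_b below 0.005 m).
It fails at once if a bystander is shifted by more than 20 mm (distance of any of eraser, slotted_weight, clear_ruler, plate, tub, pencil_case from where it was at the start of the episode above 0.02 m).
It also fails if it takes over 54 s, if anything falls off the work surface, if the arm or the gripper's body presses on something with over 40 N, if the wrist force passes 120 N, or if a joint passes its speed limit or range.

## Robot

A 6-joint arm with a two-finger parallel gripper is mounted at the origin on the work surface. World frame = base frame: x ahead of the robot, y to its left, z up, the work surface at z = 0. Lengths are in mm, angles in rad, forces in N, time in s.
With the tool pointing down it reaches from about 400 to 925 mm from the base axis. Payload 12.5 kg.
Tool frame: the origin (TCP) lies between the finger pads; the fingertips stand 25 mm ahead of it and the grasp point (between the pads) lies 6 mm ahead of it; z points along the fingers, y is the line along which they close (so a half turn about z gives the same grasp; the last joint's range is limited). The gripper opens to 95 mm and grips with 3 to 60 N. Pads are 20 mm wide; open, the fingers measure 119 mm over their backs; the gripper's body (75 mm by 180 mm) begins 59 mm behind the grasp point.
Start: joints at [1.126, 0.491, 1.559, -0, 1.092, -0.106], TCP at [207.705, 589.493, 239.661] pointing down, gripper open.
Joint ranges: [-3.1, 3.1], [-0.84, 2.19], [0.05, 2.79], [-1.13, 4.28], [0.06, 2.93], [-2.69, 2.69]. Speed limits (rad/s): [2.22, 2.22, 2.79, 3.14, 3.14, 3.14].

## Interface

Orientations are given as [roll, pitch, yaw] about the fixed x, y, z axes, in that order (R = Rz(yaw) Ry(pitch) Rx(roll)).
In Python, from cell import state, read_camera, job_done, cut_out gives the robot as it stands. The module is installed in compiled form; this text tells all that it offers.
- The arm moves only by the tool jog_arm, never from a script. Its argument "motion" is a list of rows, each a list of 2 entries, a list of its own where there are three numbers: the shift along the tool's x, y, z in mm, then the turn about the tool's z in rad. A call has 1 to 5 rows; each row is the pose to reach, as a shift and turn from the pose commanded when the call began, along the tool's axes at that moment; what a row does not reach only later rows make up. A row lasts 1/10 s, in which the tool goes at most 50 mm and 8.59 degrees, less where a joint would pass 70% of its speed; a pose out of reach is approached as far as the arm can. A call with a gripper value outside its range is refused whole. "grip" is the closure, from 0 (fully open) to 1 (shut), set as the call begins (left out, the last holds). The fingers move at their own pace and stop on an object; the grip force is fixed at half the most. Time passes only in rows, so rows that repeat a pose let the fingers close. It gives the time, the measured TCP pose, the force, the opening and the grip force at its end, in the units of the state.
- state(): the state, without advancing time (a new reading comes with each control period).
- read_camera(name): name is "scene" or "top" or "wrist"; returns a dict with "img" (480x640x3 uint8, blue, green, red), "vertical_fov" (degrees; the focal length in pixels is half the picture's height over the tangent of half this angle, whatever the lens; pixels are square), "cx", "cy" (the principal point, pixels), "k1" (the pictures are not rectified: a ray, as slopes to the right and down, at radius r is drawn at 1 + k1 r^2 times it, then the intrinsics apply), "extrinsics" (4x4, takes a point from camera to world coordinates). Camera axes: x right, y up, looking along -z (the intrinsics and any distortion apply to the point x, -y, -z); pixel columns grow to the right and rows downward; lengths in mm; the calibration is good to about 2 mm. A picture is of the moment at which its call begins. There is no depth.
- job_done(): hands the job in; it is judged then, once.
Trained networks look in a picture, given as the dict that the camera call returned (one of the last four; its "shot" number tells which), for a name from the list of things; names that differ only in an ending like _2 or _b are one class to them, and where a whole thing is asked for, a point or a joint stands for the part that bears it (a point fixed in the world has none). Each returns a list of dicts, best first, with "p" (0 to 1); they miss things now and then, are a little off and sometimes report something else, mostly with a low value. They report only what shows in the picture. A call takes as long as a camera call.
- cut_out(name, picture): "region" (480x640 bool, what is visible of it) and "box" ([left, top, right, bottom] in pixels, round what is visible of it).
The state is a dict: "t": time; "joints": joint angles; "qvel": joint speeds; "tau": joint torques, N m; "eef_pos": TCP position; "tcp_rot": TCP orientation; "ft_force": force on the tool from outside, world axes, zero at the start; "moment": the same for the moment, N m; "opening": opening from 0.0 (shut) to 1.0 (fully open); "grip_force": force on a finger pad.
Only numpy, scipy, OpenCV 4.12 (cv2) and the standard library are available. Lean on these libraries where they do the work, as an engineer would, in place of code of your own. Each camera call takes 0.05 s, during which the arm holds its last target. There are 200 camera calls.

## Working session

There is one attempt and no reset: what is moved stays moved. The work goes in short steps, Python scripts to look and compute and a tool call to move; the robot and the scene stay as the last step left them, time stands still between calls to the robot, and variables do not carry over. Pictures are saved under pics/ and viewed, at most 10 in all, crops included, and the job is handed in when it is done.

Besides the shell and the picture viewer there is one more tool, called after "Call:" in YAML: its name, and indented under it one key for each argument. jog_arm: Moves the arm, as the interface text tells. Its arguments: {"type":"object","properties":{"motion":{"type":"array"},"grip":{"type":"number"}},"required":["motion"]}

```bash
mkdir -p pics; cat > h.py <<'E'
import numpy as np, cv2
from cell import state, read_camera, job_done, cut_out
def ray(c,u,v):
    f=240/np.tan(np.radians(c["vertical_fov"])/2)
    K=np.array([[f,0,c["cx"]],[0,f,c["cy"]],[0,0,1.]])
    p=cv2.undistortPoints(np.array([[[u,v]]],float),K,np.array([c["k1"],0,0,0,0.]))[0,0]
    E=np.array(c["extrinsics"]); return E[:3,3],E[:3,:3]@np.array([p[0],-p[1],-1])
def at(c,u,v,z):
    o,d=ray(c,u,v); return o+d*(z-o[2])/d[2]
def rect(c,name,z):
    for r in cut_out(name,c)[:2]:
        m=r["region"].astype(np.uint8); k,_=cv2.findContours(m,0,1)[:2]
        if not k: continue
        q=max(k,key=cv2.contourArea).reshape(-1,2)
        w=np.array([at(c,u,v,z)[:2] for u,v in q],np.float32)
        b=cv2.minAreaRect(w); print(name,round(r["p"],2),r["box"],np.round(cv2.boxPoints(b)).tolist(),np.round(b[0],1),np.round(b[1]),round(b[2],1))
E
python3 - <<'E'
from h import *
s=state();print(s)
cs=[read_camera(n) for n in("scene","top")]
for c in cs: print(np.round(c["extrinsics"],2).tolist(),c["vertical_fov"],c["k1"])
cv2.imwrite("pics/s.png",cs[0]["img"]);cv2.imwrite("pics/t.png",cs[1]["img"])
for n,z in(("bar",69),("rest",10),("fulcrum",14),("eraser",13),("slotted_weight",24),("clear_ruler",4),("plate",18),("tub",65),("pencil_case",55)):
    rect(cs[1],n,z)
    if n in("bar","fulcrum"):rect(cs[0],n,z)
E
```

```text
{'t': 0.0, 'joints': array([ 1.12639269e+00,  4.91526318e-01,  1.55945758e+00,  2.75356504e-06,
        1.09170612e+00, -1.05580472e-01]), 'qvel': array([-0.00044795,  0.00080246, -0.00013892,  0.00018591,  0.00097064,
       -0.00230279]), 'tau': array([-3.47251525e-04, -6.12629128e+01, -2.58192337e+01,  6.91622542e-02,
        4.82313358e-02, -9.54843654e-05]), 'eef_pos': array([207.60596151, 589.27591377, 239.07958884]), 'tcp_rot': array([-3.14050166e+00, -1.18073607e-04,  2.80276815e+00]), 'ft_force': array([ 0.76722291,  0.22422014, -0.63709285]), 'moment': array([-0.02520915, -0.01212504,  0.05376991]), 'grip_force': 0.0, 'opening': 1.000238990743569}
[[0.13, -0.76, 0.63, 1338.98], [0.99, 0.11, -0.07, -109.24], [-0.02, 0.64, 0.77, 968.81], [0.0, 0.0, 0.0, 1.0]] 42.90473099387163 0.05075261574166201
[[-0.0, 0.99, -0.15, 411.06], [-1.0, -0.0, 0.0, -8.76], [0.0, 0.15, 0.99, 1390.16], [0.0, 0.0, 0.0, 1.0]] 46.442496344125445 0.0359885992129605
bar 0.62 [167.0, 248.1, 306.1, 300.1] [[454.0, 311.0], [544.0, 5.0], [578.0, 15.0], [487.0, 320.0]] [515.9 162.7] [ 35. 319.] 16.4
bar 0.65 
[... 812 characters left out ...]
44.6
clear_ruler 0.81 [336.3, 189.3, 412.3, 201.7] [[697.0, -77.0], [708.0, -273.0], [738.0, -271.0], [727.0, -75.0]] [ 717.7 -174.3] [ 30. 196.] 3.2
clear_ruler 0.66 [306.8, 296.7, 316.1, 312.6] [[429.0, -29.0], [466.0, -30.0], [466.0, 5.0], [429.0, 5.0]] [447.4 -12.2] [34. 37.] 89.7
plate 0.83 [194.2, 140.6, 268.3, 206.4] [[656.0, 136.0], [822.0, 79.0], [880.0, 246.0], [714.0, 304.0]] [768.  191.1] [177. 176.] 70.9
tub 0.93 [285.4, 144.4, 349.9, 193.8] [[710.0, 41.0], [720.0, -106.0], [840.0, -98.0], [830.0, 50.0]] [774.7 -28.1] [120. 148.] 3.9
pencil_case 0.81 [421.4, 191.8, 499.8, 222.0] [[640.0, -473.0], [713.0, -475.0], [719.0, -282.0], [646.0, -279.0]] [ 679.7 -377.1] [193.  73.] 88.3
```

View pics/t.png

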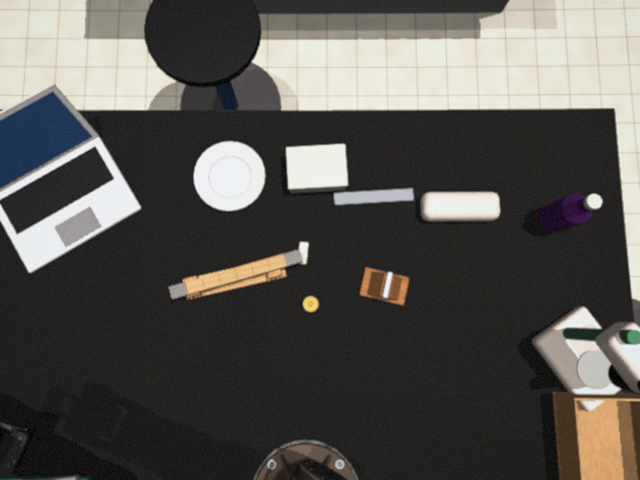

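View pics/s.png

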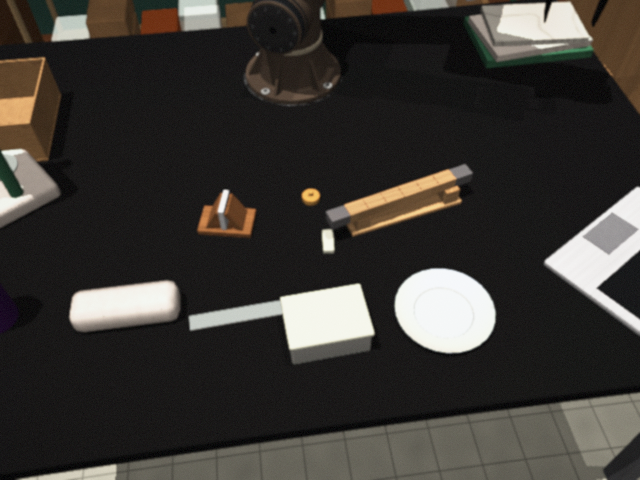

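The top view shows the bar from about (170,292) to (300,255), with the blade at about (388,284). I'm moving above the bar now.

Call:
jog_arm:
  motion:
    - [[-36,-25,5],0]
    - [[-72,-50,10],0]
    - [[-108,-75,15],0]
    - [[-144,-100,20],0]
    - [[-180,-125,25],0]

```text
t: 1.15
eef_pos: [336.7, 410.4, 214.7]
tcp_rot: [3.141, 0.0, 2.803]
ft_force: [0.0, -0.3, -0.2]
opening: 1.0
grip_force: 0.0
```

Call:
jog_arm:
  motion:
    - [[-36,-25,5],0]
    - [[-72,-50,10],0]
    - [[-108,-75,15],0]
    - [[-144,-100,20],0]
    - [[-180,-125,25],0]

```text
t: 1.65
eef_pos: [465.1, 232.5, 189.7]
tcp_rot: [3.141, 0.0, 2.803]
ft_force: [-0.2, 0.4, 1.2]
opening: 1.0
grip_force: 0.0
```

Call:
jog_arm:
  motion:
    - [[-36,-26,0],0.14]
    - [[-71,-51,0],0.28]
    - [[-71,-51,0],0.42]
    - [[-71,-51,0],0.56]
    - [[-71,-51,0],0.7]

```text
t: 2.15
eef_pos: [514.4, 161.9, 189.6]
tcp_rot: [3.141, -0.0, 2.096]
ft_force: [-0.7, 0.3, 0.1]
opening: 0.996
grip_force: 0.0
```

Call:
jog_arm:
  motion:
    - [[0,0,0],0.14]
    - [[0,0,0],0.24]
    - [[0,0,0],0.24]
    - [[0,0,0],0.24]

```text
t: 2.55
eef_pos: [514.2, 162.4, 189.7]
tcp_rot: [3.141, -0.0, 1.866]
ft_force: [0.4, -0.1, 0.1]
opening: 1.003
grip_force: 0.0
```

```bash
python3 - <<'E'
from h import *
s=state();print(s["t"],s["eef_pos"],s["tcp_rot"],s["joints"],s["ft_force"],s["moment"])
c=read_camera("wrist"); print(np.round(c["extrinsics"],2).tolist())
cv2.imwrite("pics/w1.png",c["img"]); rect(c,"bar",69)
# blade: bright grey in fulcrum box of top & scene
for n in("top","scene"):
    t=read_camera(n); r=cut_out("fulcrum",t)[0]
    h=cv2.cvtColor(t["img"],cv2.COLOR_BGR2HSV); m=(r["region"]&(h[...,1]<70)&(h[...,2]>150)).astype(np.uint8)
    q=np.argwhere(m)[:,::-1]; w=np.array([at(t,u,v,70)[:2] for u,v in q],np.float32)
    print(n,len(q),q.mean(0),cv2.minAreaRect(w),w.mean(0))
E
```

```text
2.55 [514.17448026 162.37514472 189.66371137] [ 3.14149819e+00 -7.67275419e-05  1.86586656e+00] [ 1.83322875e-01  4.29547592e-01  1.82712858e+00  1.12150582e-04
  8.84831167e-01 -1.11818385e-01] [ 0.36254952 -0.07518689  0.05667234] [-0.08439463  0.06612177 -0.00386696]
[[0.96, -0.28, -0.07, 493.54], [0.29, 0.93, 0.24, 228.15], [-0.0, -0.25, 0.97, 334.53], [0.0, 0.0, 0.0, 1.0]]
bar 0.81 [292.8, 1.2, 348.5, 398.4] [[458.0, 309.0], [518.0, 99.0], [548.0, 107.0], [488.0, 317.0]] [503.2 207.9] [ 31. 218.] 16.0
bar 0.4 [496.9, 179.7, 638.5, 323.5] [[621.0, 222.0], [667.0, 145.0], [761.0, 201.0], [715.0, 278.0]] [691.2 211.6] [109.  90.] 30.9
top 145 [387.2137931  284.48965517] ((489.2881774902344, -193.61203002929688), (13.653350830078125, 60.5885009765625), 76.02218627929688) [ 489.29813 -193.86945]
scene 143 [222.73426573 201.25174825] ((488.7768859863281, -191.9950408935547), (12.950048446655273, 60.376319885253906), 76.92904663085938) [ 489.6447  -192.11551]
```

View pics/w1.png

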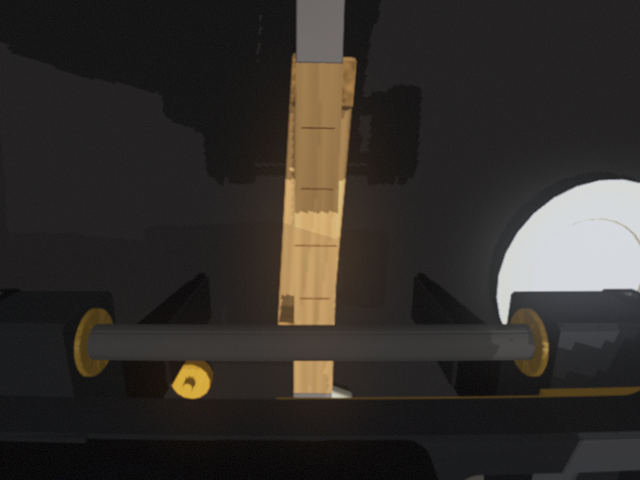

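The wrist view shows the bar's longest cross line at about (315.5,245), with lines at rows 128, 188 and 298 and the near cap edge at row 393. I'll turn these into positions.

```bash
python3 - <<'E'
from h import *
c=read_camera("wrist")
P=[at(c,u,v,69)[:2] for u,v in((320,62),(318,128),(317,188.5),(315.5,245),(314.5,298),(313,393.5))]
print(np.round(P,1).tolist()); d=P[0]-P[-1]; print(np.degrees(np.arctan2(d[1],d[0])),np.linalg.norm(d))
M=P[3]; s=state(); y=s["tcp_rot"][2]; e=M-s["eef_pos"][:2]
print("tool shift",e@[np.cos(y),np.sin(y)],e@[np.sin(y),-np.cos(y)])
E
```

```text
[[484.5, 278.4], [495.0, 239.3], [505.9, 201.1], [516.5, 162.7], [527.4, 124.1], [549.7, 46.4]]
105.68916630041404 241.0437756072779
tool shift -0.38900203050058885 2.3263968102067327
```

Call:
jog_arm:
  motion:
    - [[0,2.3,20],0.018]
    - [[0,2.3,45],0.018]
    - [[0,2.3,70],0.018]
    - [[0,2.3,90],0.018]
    - [[0,2.3,90],0.018]

```text
t: 3.4
eef_pos: [515.4, 162.8, 97.6]
tcp_rot: [-3.138, -0.0, 1.845]
ft_force: [-1.0, -0.7, -0.4]
opening: 1.0
grip_force: 0.0
```

```bash
cat >> h.py <<'E'
def feel(n=10):
    F=[];M=[]
    for _ in range(n):
        c=read_camera("wrist"); s=state(); F.append(s["ft_force"]); M.append(s["moment"])
    F=np.array(F);M=np.array(M);y=s["tcp_rot"][2]
    a=np.array([np.sin(y),-np.cos(y),0])
    print("t",s["t"],"pos",np.round(s["eef_pos"],1),"rot",np.round(s["tcp_rot"],4),"F",F.mean(0).round(2),F.std(0).round(2),"M",M.mean(0).round(3),"My_tool",(M@a).mean().round(4),(M@a).std().round(3))
    return c
E
python3 -c "
from h import *
feel()"
```

```text
t 3.9 pos [516.5 163.1 100.1] rot [3.1407 0.     1.8449] F [-0.07 -0.12 -0.04] [0.47 0.55 0.68] M [-0.067  0.027  0.02 ] My_tool -0.0575 0.03
```

Call:
jog_arm:
  motion:
    - [[0,0,9],0]
    - [[0,0,18],0]
    - [[0,0,26],0]
    - [[0,0,26],0]
    - [[0,0,26],0]

```text
t: 4.4
eef_pos: [516.3, 163.0, 73.2]
tcp_rot: [-3.141, -0.0, 1.845]
ft_force: [0.1, 0.1, 0.2]
opening: 1.003
grip_force: 0.0
```

Call:
jog_arm:
  motion:
    - [[0,0,0],0]
    - [[0,0,0],0]
    - [[0,0,0],0]
    - [[0,0,0],0]
    - [[0,0,0],0]
  grip: 1

```text
t: 4.9
eef_pos: [516.4, 163.1, 73.7]
tcp_rot: [3.141, -0.0, 1.845]
ft_force: [-0.1, -1.1, -0.1]
opening: 0.638
grip_force: 0.0
```

Call:
jog_arm:
  motion:
    - [[0,0,0],0]
    - [[0,0,0],0]
    - [[0,0,0],0]
    - [[0,0,0],0]
    - [[0,0,0],0]

```text
t: 5.4
eef_pos: [516.5, 163.0, 73.6]
tcp_rot: [3.141, -0.0, 1.845]
ft_force: [0.2, 0.3, -1.0]
opening: 0.31
grip_force: 30.0
```

Call:
jog_arm:
  motion:
    - [[0,0,-6],0]
    - [[0,0,-14],0]
    - [[0,0,-22],0]
    - [[0,0,-30],0]
    - [[0,0,-35],0]

```text
t: 5.9
eef_pos: [516.6, 163.1, 109.7]
tcp_rot: [3.141, 0.0, 1.845]
ft_force: [-0.0, 0.6, -3.4]
opening: 0.315
grip_force: 30.0
```

Call:
jog_arm:
  motion:
    - [[0,0,-10],0]
    - [[0,0,-20],0]
    - [[0,0,-20],0]
    - [[0,0,-20],0]

```text
t: 6.3
eef_pos: [516.4, 163.0, 128.9]
tcp_rot: [3.141, 0.0, 1.845]
ft_force: [0.7, -0.4, -3.4]
opening: 0.313
grip_force: 30.0
```

```bash
python3 - <<'E'
from h import *
c=feel(16)
cv2.imwrite("pics/w2.png",c["img"])
E
```

```text
t 7.1 pos [516.4 163.  128.7] rot [ 3.1415e+00 -1.0000e-04  1.8448e+00] F [-0.12  0.22 -3.46] [0.36 0.34 0.58] M [-0.059  0.036  0.015] My_tool -0.0468 0.031
```

View pics/w2.png

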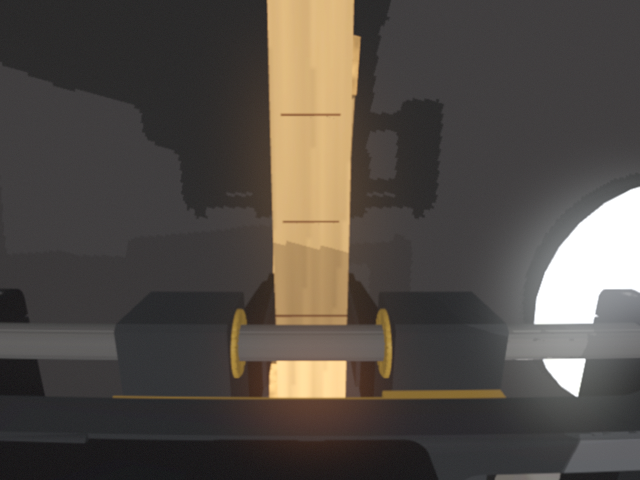

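The bar is held level: its cross lines are at (311,114), (311,222) and (311,316). The weight is about 3.5 N and the moment is close to its unloaded value, so I'll set the bar back on the rest briefly for a better unloaded moment.

```bash
python3 - <<'E'
from h import *
c=feel(25)
for v,u in((316,311.5),(222,311),(114,311)): print(at(c,u,v,124.7).round(1))
E
```

```text
t 8.35 pos [516.4 163.  128.6] rot [ 3.1416e+00 -1.0000e-04  1.8448e+00] F [-0.02 -0.1  -3.43] [0.41 0.49 0.51] M [-0.069  0.038 -0.001] My_tool -0.0559 0.023
[515.9 162.5 124.7]
[505.  200.7 124.7]
[494.2 239.5 124.7]
```

Call:
jog_arm:
  motion:
    - [[0,0,10],0]
    - [[0,0,20],0]
    - [[0,0,30],0]
    - [[0,0,40],0]
    - [[0,0,47],0]

```text
t: 8.85
eef_pos: [516.1, 163.0, 80.3]
tcp_rot: [-3.14, -0.0, 1.845]
ft_force: [-0.3, -0.1, -3.6]
opening: 0.315
grip_force: 30.0
```

Call:
jog_arm:
  motion:
    - [[0,0,2],0]
    - [[0,0,4],0]
    - [[0,0,6],0]
    - [[0,0,7.5],0]
    - [[0,0,7.5],0]

```text
t: 9.35
eef_pos: [516.4, 163.0, 74.2]
tcp_rot: [3.141, -0.0, 1.845]
ft_force: [0.0, 0.4, -3.8]
opening: 0.31
grip_force: 30.0
```

Call:
jog_arm:
  motion:
    - [[0,0,0],0]
    - [[0,0,0],0]
    - [[0,0,0],0]
  grip: 0.5

```text
t: 9.65
eef_pos: [516.6, 163.0, 74.5]
tcp_rot: [3.141, -0.0, 1.845]
ft_force: [0.7, 0.1, -0.6]
opening: 0.482
grip_force: 0.0
```

```bash
python3 - <<'E'
from h import *
c=feel(40)
E
```

```text
t 11.65 pos [516.4 163.   74.1] rot [ 3.1416e+00 -1.0000e-04  1.8448e+00] F [-0.   -0.07  0.06] [0.51 0.47 0.51] M [-0.071  0.04   0.003] My_tool -0.057 0.028
```

Call:
jog_arm:
  motion:
    - [[0,0,0],0]
    - [[0,0,0],0]
    - [[0,0,0],0]
    - [[0,0,0],0]
    - [[0,0,0],0]
  grip: 1

```text
t: 12.15
eef_pos: [516.4, 163.0, 74.2]
tcp_rot: [3.142, -0.0, 1.845]
ft_force: [0.8, 0.5, 0.5]
opening: 0.311
grip_force: 30.0
```

Call:
jog_arm:
  motion:
    - [[0,0,-8],0]
    - [[0,0,-20],0]
    - [[0,0,-35],0]
    - [[0,0,-50],0]
    - [[0,0,-65],0]

```text
t: 12.65
eef_pos: [516.3, 163.0, 140.6]
tcp_rot: [3.141, -0.0, 1.845]
ft_force: [0.7, 0.2, -3.8]
opening: 0.315
grip_force: 30.0
```

Call:
jog_arm:
  motion:
    - [[-17,-6,0],0]
    - [[-45,-16,0],0]
    - [[-73,-26.5,0],0]
    - [[-101,-36.7,0],0]
    - [[-129,-46.8,0],0]

```text
t: 13.15
eef_pos: [506.0, 25.1, 140.1]
tcp_rot: [3.141, 0.0, 1.845]
ft_force: [0.3, 0.2, -3.4]
opening: 0.309
grip_force: 30.0
```

Call:
jog_arm:
  motion:
    - [[-28,-10.2,0],0]
    - [[-56,-20.4,0],0]
    - [[-84,-30.6,0],0]
    - [[-112,-40.8,0],0]
    - [[-140,-51,0],0]

```text
t: 13.65
eef_pos: [494.8, -123.6, 140.1]
tcp_rot: [3.141, 0.0, 1.845]
ft_force: [0.1, -0.8, -3.2]
opening: 0.313
grip_force: 30.0
```

Call:
jog_arm:
  motion:
    - [[-26,-9.4,0],0.08]
    - [[-46,-17,0],0.18]
    - [[-60,-22,0],0.28]
    - [[-65.1,-23.5,0],0.39]
    - [[-65.1,-23.5,0],0.5]

```text
t: 14.15
eef_pos: [489.9, -192.4, 140.0]
tcp_rot: [3.141, 0.0, 1.339]
ft_force: [-0.2, -0.4, -2.9]
opening: 0.315
grip_force: 30.0
```

Call:
jog_arm:
  motion:
    - [[0,0,0],0]
    - [[0,0,0],0]
    - [[0,0,0],0]

```text
t: 14.45
eef_pos: [490.0, -191.2, 139.4]
tcp_rot: [3.141, -0.0, 1.348]
ft_force: [-0.1, -0.2, -3.7]
opening: 0.311
grip_force: 30.0
```

```bash
python3 - <<'E'
from h import *
c=feel(30)
s=read_camera("scene");cv2.imwrite("pics/s2.png",cv2.resize(s["img"][120:320,120:360],(720,600),interpolation=3))
E
```

```text
t 15.95 pos [ 490.  -191.4  139.1] rot [ 3.1415e+00 -1.0000e-04  1.3448e+00] F [ 0.02 -0.04 -3.63] [0.44 0.41 0.52] M [-0.079  0.075  0.008] My_tool -0.0936 0.028
```

View pics/s2.png

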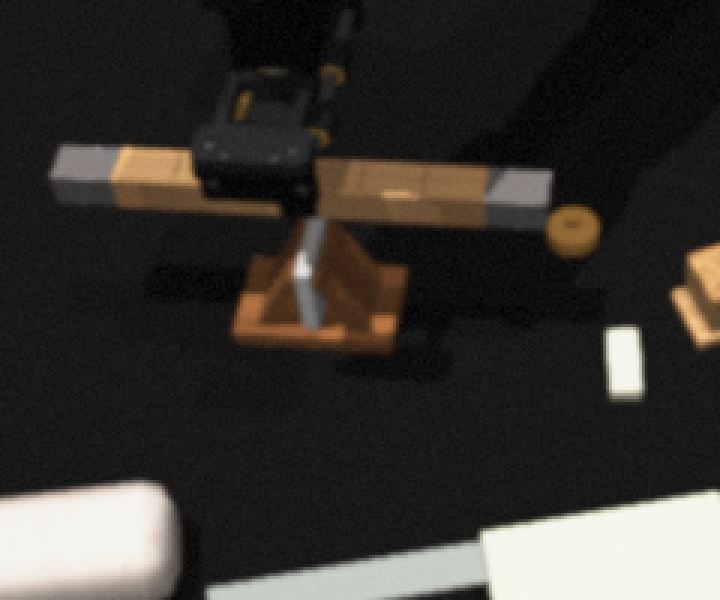

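The scene crop shows the bar level, with its middle over the blade at crop (315,215). Allowing for the tool's own moment, the centre of mass is about 2 mm from the middle, so I'm lowering.

Call:
jog_arm:
  motion:
    - [[0,0,8],0]
    - [[0,0,16],0]
    - [[0,0,24],0]
    - [[0,0,32],0]
    - [[0,0,36],0]

```text
t: 16.5
eef_pos: [489.7, -191.3, 101.9]
tcp_rot: [-3.14, -0.0, 1.345]
ft_force: [0.2, -0.3, -3.6]
opening: 0.315
grip_force: 30.0
```

Call:
jog_arm:
  motion:
    - [[0,0,0.6],0]
    - [[0,0,1.2],0]
    - [[0,0,1.8],0]
    - [[0,0,2.4],0]
    - [[0,0,3],0]

```text
t: 17.0
eef_pos: [490.1, -191.5, 100.3]
tcp_rot: [3.141, 0.0, 1.345]
ft_force: [-0.0, 0.6, -3.9]
opening: 0.309
grip_force: 30.0
```

```bash
python3 - <<'E'
from h import *
c=feel(8)
E
```

```text
t 17.4 pos [ 490.  -191.4  100.1] rot [ 3.1416e+00 -1.0000e-04  1.3448e+00] F [ 0.24  0.11 -3.84] [0.33 0.42 0.72] M [-0.068  0.071  0.006] My_tool -0.0821 0.016
```

Call:
jog_arm:
  motion:
    - [[0,0,0.5],0]
    - [[0,0,1],0]
    - [[0,0,1.5],0]
    - [[0,0,1.5],0]

```text
t: 17.8
eef_pos: [490.0, -191.4, 98.6]
tcp_rot: [-3.142, -0.0, 1.345]
ft_force: [0.1, 0.7, -3.0]
opening: 0.31
grip_force: 30.0
```

```bash
python3 - <<'E'
from h import *
c=feel(12)
E
```

```text
t 18.4 pos [ 490.  -191.4   98.6] rot [ 3.1416e+00 -1.0000e-04  1.3448e+00] F [-0.16  0.19 -3.07] [0.42 0.65 0.48] M [-0.074  0.094  0.005] My_tool -0.0927 0.023
```

Call:
jog_arm:
  motion:
    - [[0,0,0.5],0]
    - [[0,0,1],0]
    - [[0,0,1.5],0]
    - [[0,0,1.5],0]

```text
t: 18.8
eef_pos: [490.0, -191.4, 97.2]
tcp_rot: [3.141, -0.0, 1.345]
ft_force: [-0.8, -0.2, -0.4]
opening: 0.312
grip_force: 30.0
```

```bash
python3 - <<'E'
from h import *
c=feel(25)
E
```

```text
t 20.05 pos [ 490.  -191.5   97.1] rot [ 3.1415e+00 -1.0000e-04  1.3448e+00] F [-0.64  0.16  0.05] [0.48 0.45 0.5 ] M [-0.031  0.204  0.002] My_tool -0.0757 0.026
```

The weight is fully on the blade and the residual moment is small. I'll open the gripper slightly and watch for tipping.

```bash
cat >> h.py <<'E'
def strip(c): return cv2.cvtColor(c["img"],cv2.COLOR_BGR2GRAY)[60:270,285:340].astype(np.float32)
def tip(n):
    a=np.load("ref.npy")
    for _ in range(n):
        c=read_camera("wrist"); (d,r)=cv2.phaseCorrelate(a,strip(c)); print(state()["t"],np.round(d,2),round(r,2))
    print(np.round(state()["ft_force"],2),state()["opening"])
E
python3 - <<'E'
from h import *
c=read_camera("wrist");np.save("ref.npy",strip(c));tip(2)
E
```

```text
20.15 [0.02 0.01] 1.0
20.2 [-0.01 -0.  ] 1.0
[-0.21 -0.04  0.56] 0.3134771486039675
```

Call:
jog_arm:
  motion:
    - [[0,0,0],0]
    - [[0,0,0],0]
  grip: 0.62

```text
t: 20.4
eef_pos: [490.1, -191.5, 97.1]
tcp_rot: [3.141, -0.0, 1.345]
ft_force: [0.4, 0.1, -0.3]
opening: 0.371
grip_force: 0.0
```

```bash
python3 -c "
from h import *
tip(3)"
```

```text
20.45 [-0.03  0.09] 1.0
20.5 [-0.    0.03] 1.01
20.55 [-0.02  0.  ] 1.0
[-0.41 -0.13  0.43] 0.38155941478254435
```

```bash
python3 -c "
from h import *
tip(4); feel(10); tip(1)"
```

```text
20.6 [-0.03 -0.01] 1.01
20.65 [ 0.01 -0.01] 1.0
20.7 [-0.01  0.09] 1.01
20.75 [0.02 0.13] 1.0
[ 0.55  0.04 -0.08] 0.37723746846655526
t 21.25 pos [ 490.  -191.4   97.1] rot [ 3.1416e+00 -1.0000e-04  1.3448e+00] F [-0.04 -0.02  0.06] [0.62 0.56 0.53] M [-0.095  0.097  0.006] My_tool -0.1143 0.02
21.3 [0.01 0.01] 1.0
[ 0.53 -0.33 -0.81] 0.3776420212207371
```

It stays balanced with the fingers clear. I'll open gently to about 70 mm and rise straight up.

Call:
jog_arm:
  motion:
    - [[0,0,0],0]
    - [[0,0,0],0]
    - [[0,0,0],0]
    - [[0,0,0],0]
    - [[0,0,0],0]
  grip: 0.3

```text
t: 21.8
eef_pos: [490.0, -191.4, 97.1]
tcp_rot: [3.142, -0.0, 1.345]
ft_force: [-0.0, -0.6, 0.2]
opening: 0.69
grip_force: 0.0
```

Call:
jog_arm:
  motion:
    - [[0,0,-4],0]
    - [[0,0,-12],0]
    - [[0,0,-24],0]
    - [[0,0,-38],0]
    - [[0,0,-55],0]

```text
t: 22.3
eef_pos: [489.9, -191.4, 153.4]
tcp_rot: [3.141, -0.0, 1.345]
ft_force: [-0.5, -0.3, 0.2]
opening: 0.701
grip_force: 0.0
```

Call:
jog_arm:
  motion:
    - [[0,0,-20],0]
    - [[0,0,-40],0]
    - [[0,0,-50],0]
    - [[0,0,-50],0]
    - [[0,0,-50],0]

```text
t: 22.8
eef_pos: [489.8, -191.3, 201.9]
tcp_rot: [-3.142, -0.0, 1.345]
ft_force: [-0.3, 0.0, 0.0]
opening: 0.696
grip_force: 0.0
```

```bash
python3 - <<'E'
from h import *
s=read_camera("scene");cv2.imwrite("pics/s3.png",cv2.resize(s["img"][120:320,120:360],(720,600),interpolation=3))
E
```

```text
(no output)
```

View pics/s3.png

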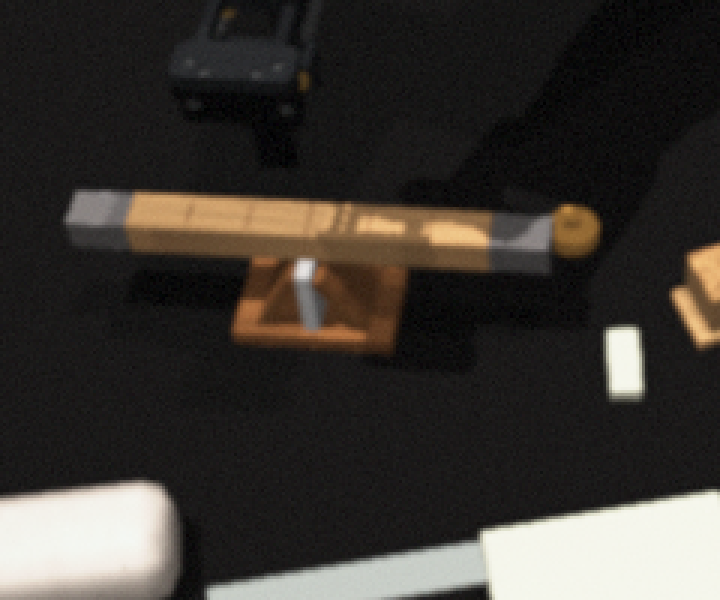

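The crop shows the bar level across the blade (blade at about (305,270)), the gripper clear above, and the bystanders in view where they were.

```bash
python3 -c "
from h import *
print(job_done())"
```

```text
the job is handed in; nothing more can be done
None
```

The bar is balanced on the fulcrum, level and squarely across it with the gripper clear above, and I handed the job in at about 23 s; no verdict came back.

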